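Move the guard door to the rewinder by its sprung hinge pins

TASK

The label rewinder (blue machine with the paper roll) stands without its guard. Squeeze the two red pull tabs of the yellow guard door together to draw its sprung hinge pins, lift the door off the spare stand, lower it between the rewinder's hinge jaws and press it gently down on the rubber seal until the pins line up with the jaw holes, then let the pins spring fully home into both jaws and let go. Never force the door, neither coming out nor going in, and leave the oil bottle, tape and marker where they are.

Things in the scene. Friction and masses are not known exactly. Their poses are not given: they have to be found in the camera images.
- door: Yellow upright guard panel, 10 (x) x 100 (y) x 85 (z) mm, about 0.26 kg with pins and tabs, loose. Origin: centre of its lower edge; x through the panel (front is -x), y along its width to the left, z up. It hangs in the spare stand at the start.
- door_axis (a point): On the door, 75 mm above its origin, on the common axis (y) of two round steel hinge pins, 8 mm thick with ball ends, that stick out 10 mm past the panel's left and right edges and can be drawn wholly into it. Axes as the door's. Keep fingertips more than 41 mm above this axis to clear the jaws.
- door_grip (a point): On the door, 136 mm above its origin, midway between the red tabs, one on each pin: 18 (x) x 6 (y) mm, from 87 to 153 mm above the origin, outer faces 56 mm apart. Squeezed to 34 mm over the outer faces (3 N at first, 7 N at the end, per tab) they draw both pins fully and stand on hard stops, and the door can be carried by them.
- pin_left (a joint): How far the left (+y) pin is drawn in, m: 0 sprung fully out, 0.011 fully drawn. A pin let go against a jaw wall instead of its hole stops at about 0.0075.
- pin_right (a joint): The same for the right (-y) pin.
- stand: Spare stand on a dark steel foot 100 x 150 mm, fixed, no machine behind it. Origin on the table under the middle of the door, which hangs in it at the start with the same axes, lower edge 40 mm up on a soft pad (0.6 N per mm, 10 mm travel), pin axis 115 mm up, pins in two aluminium jaws like the rewinder's (holes 6 mm taller, downwards).
- rewinder: Blue label rewinder with a white paper roll on a spindle, fixed. Origin on the table under the middle of the door's place; front is -x, y left, z up. The door belongs upright at x = 0, y = 0 with axes along these, between two aluminium hinge jaws that reach to 40 mm above their pin holes. Roll and machine lie behind, from 25 to 145 mm in +x, up to 110 mm high.
- jaw_middle (a point): Fixed on the rewinder, 123 mm above its origin: nominal middle of the two pin holes (12 mm wide, 11 high). Jaws and sill are clamped up to 18 mm higher or lower than this, differently each time, not reported. Inner jaw walls 104 mm apart; guide lips leave 13.5 mm for the 10 mm panel; mouths on top flare by 5 mm.
- seal_middle (a point): Fixed on the rewinder, 53 mm above its origin: nominal top of the rubber seal on the sill, shifted with the jaws. The door's lower edge meets it 5 mm before the pins line up. It yields 1.2 N per mm: pins face their holes at about 6 N (they find them from 3 to 9 N); after 9 mm it is hard. More than 20 N on jaws or seal is forcing it.
- oil_bottle: Small brown oil bottle with a black tip, 33 mm wide, 102 mm high, standing; origin under its middle. A bystander.
- black_tape: Roll of black tape, 59 mm across, 19 mm high, lying; origin under its middle. A bystander.
- marker: Black felt marker, 133 x 19 mm, lying along its y axis; origin under its middle. A bystander.
Things that resemble listed ones, but are neither listed nor needed, are in the scene too. Of the things like the door, leave any that is green or turquoise; of the rest the larger one is meant.

How it is judged:
By the outcome, as a careful person would: the job done as asked, in the order asked, and still so for the second after the job is handed in, with the robot touching nothing.
It also fails if it takes over 48 s, if anything falls off the work surface, if the arm or the gripper's body presses on something with over 40 N, if the wrist force passes 120 N, or if a joint passes its speed limit or range.

ROBOT

A 6-joint arm with a two-finger parallel gripper is mounted at the origin on a cart in front of the work surface, level with it; the furniture and walls round the work are solid. World frame = base frame: x ahead of the robot, y to its left, z up, the work surface at z = 0. Lengths are in m, angles in rad, forces in N, time in s.
With the tool pointing down it reaches from about 0.25 to 0.775 m from the base axis. Payload 4 kg.
Tool frame: the origin (TCP) lies between the finger pads; the fingertips stand 14 mm ahead of it and the grasp point (between the pads) lies 5 mm behind it (tip_reach is the distance from the TCP to the fingertips, in m); z points along the fingers, y is the line along which they close (so a half turn about z gives the same grasp; the last joint's range is limited). The gripper opens to 94 mm and grips with 3 to 60 N. Pads are 16 mm wide; open, the fingers measure 119 mm over their backs; the gripper's body (75 mm by 177 mm) begins 78 mm behind the grasp point.
Start: joints at [1.062, 0.087, 1.371, -0, 1.684, -0.103], TCP at [0.217, 0.505, 0.187] pointing down, gripper open.
Joint ranges: [-3.1, 3.1], [-0.76, 2.03], [0.27, 2.55], [-1.08, 4.22], [0.17, 2.65], [-2.57, 2.57]. Speed limits (rad/s): [2.79, 2.79, 3.14, 3.14, 3.14, 3.14].

INTERFACE

Orientations are given as [roll, pitch, yaw] about the fixed x, y, z axes, in that order (R = Rz(yaw) Ry(pitch) Rx(roll)).
In Python, from bench import * gives the robot as it stands. The module is installed in compiled form; this text tells all that it offers.
- The arm moves only by the tool servo_tool, never from a script. Its argument "targets" is a list of rows, each a list of 4 numbers: the shift along the tool's x, y, z in cm, then the turn about the tool's z in degrees. A call has 1 to 8 rows; each row is the pose to reach, as a shift and turn from the pose commanded when the call began, along the tool's axes at that moment; what a row does not reach only later rows make up. A row lasts 1/8 s, in which the tool goes at most 62.5 mm and 10.7 degrees, less where a joint would pass 70% of its speed; a pose out of reach is approached as far as the arm can. A call with a gripper value outside its range is refused whole. "claw" is the closure in counts, from 0 (fully open) to 255 (shut), set as the call begins (left out, the last holds). The fingers move at their own pace and stop on an object; the grip force is fixed at half the most. Time passes only in rows, so rows that repeat a pose let the fingers close. It gives the time, the measured TCP pose, the force, the opening and the grip force at its end, in the units of the state.
- get_obs(): the state, without advancing time (a new reading comes with each control period).
- snapshot(name): name is "scene" or "top"; returns the picture (400x640x3 uint8, blue, green, red); there is no depth.
- camera_model(name): a dict with "camera_matrix" (3x3 intrinsics, pixels), "camera_from_world" (4x4, takes a point from world to camera coordinates). Camera axes: x right, y up, looking along -z (the intrinsics and any distortion apply to the point x, -y, -z); pixel columns grow to the right and rows downward; lengths in m; the calibration is good to about 2 mm. A picture is of the moment at which its call begins. camera_model takes no time and is no camera call.
- close_job(): hands the job in; it is judged then, once.
The state is a dict: "time": time; "joint_positions": joint angles; "qvel": joint speeds; "joint_torque": joint torques, N m; "tool_pos": TCP position; "ee_rot": TCP orientation; "wrist_force": force on the tool from outside, world axes, zero at the start; "wrist_torque": the same for the moment, N m; "width": finger opening in m; "finger_force": force on a finger pad.
Only numpy, scipy, OpenCV 4.12 (cv2) and the standard library are available. Lean on these libraries where they do the work, as an engineer would, in place of code of your own. Each camera call takes 0.05 s, during which the arm holds its last target. There are 200 camera calls.

## Working session

There is one attempt and no reset: what is moved stays moved. The work goes in short steps, Python scripts to look and compute and a tool call to move; the robot and the scene stay as the last step left them, time stands still between calls to the robot, and variables do not carry over. Pictures are saved under pics/ and viewed, at most 10 in all, crops included, and the job is handed in when it is done.

Besides the shell and the picture viewer there is one more tool, called after "Request:" in YAML: its name, and indented under it one key for each argument. servo_tool: Moves the arm, as the interface text tells. Its arguments: {"type":"object","properties":{"targets":{"type":"array"},"claw":{"type":"number"}},"required":["targets"]}

```bash
mkdir -p pics
python3 - <<'E'
from bench import *
import cv2
for n in ("scene","top"):
    cv2.imwrite(f"pics/{n}0.png",snapshot(n)); c=camera_model(n); print(n,c)
o=get_obs(); print(o)
E
```

```text
scene {'camera_matrix': array([[408.52722582,   0.        , 315.03951024],
       [  0.        , 408.52722582, 197.58227335],
       [  0.        ,   0.        ,   1.        ]]), 'camera_from_world': array([[ 0.73600041, -0.67695844, -0.00553768, -0.39258088],
       [ 0.49385411,  0.53129545,  0.68835548, -0.3440745 ],
       [-0.46304591, -0.50936472,  0.72535238, -0.83065543],
       [ 0.        ,  0.        ,  0.        ,  1.        ]])}
top {'camera_matrix': array([[443.75195441,   0.        , 319.54653768],
       [  0.        , 443.75195441, 191.04261978],
       [  0.        ,   0.        ,   1.        ]]), 'camera_from_world': array([[ 0.0041326 , -0.99996637,  0.00708371, -0.01810557],
       [ 0.99546187,  0.00478725,  0.09504082, -0.5606445 ],
       [-0.09507154,  0.0066588 ,  0.99544817, -1.01873094],
       [ 0.        ,  0.        ,  0.        ,  1.        ]])}
{'time': 0.1, 'joint_positions': array([ 1.06188589e+00,  8.78822375e-02,  1.37207627e+00, -1.37336388e-05,
        1.68358308e+00, -1.03121856e-01]), 'qvel': array([-5.38272363e-04, -1.90210825e-03, -3.75454809e-03, -1.12893905e-03,
       -2.46951933e-04,  1.54527621e-05]), 'joint_torque': array([ 1.80398583e-03, -3.41248906e+01, -3.03302407e+01,  7.18948245e-02,
        3.03803163e-02, -1.24592216e-04]), 'tool_pos': array([0.21687507, 0.50487186, 0.18543425]), 'ee_rot': array([-3.13965267e+00, -1.87043974e-04,  2.73580236e+00]), 'wrist_force': array([-0.27594171, -0.25820855,  0.14110566]), 'wrist_torque': array([0.00113706, 0.05267671, 0.03065285]), 'finger_force': 0.0, 'width': 0.09403982936889638}
```

View pics/scene0.png

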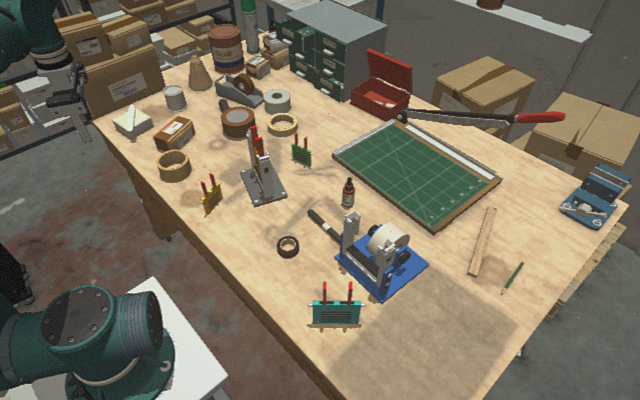

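View pics/top0.png

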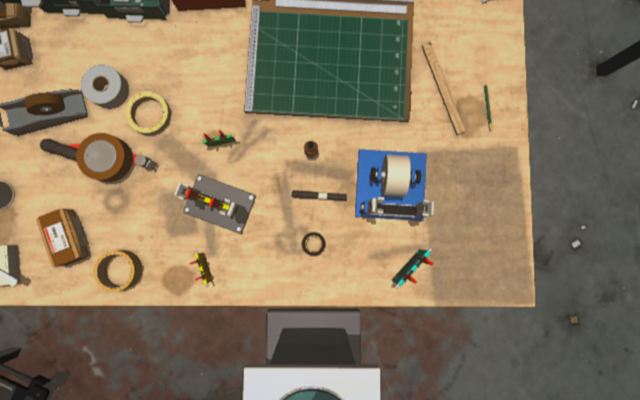

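The stand holds a yellow door with red tabs (scene 258,150; top 210,200). The look-alikes are a smaller yellow door (scene 210,195; top 203,268), a green one (302,150) and a turquoise one (335,310). The one in the stand is the larger yellow one, so it is the one meant. I'll confirm that in enlarged crops and measure from them.

Run:
```python
import cv2,numpy as np
s=cv2.imread("pics/scene0.png");t=cv2.imread("pics/top0.png")
def crop(im,x,y,w,h,k): return cv2.resize(im[y:y+h,x:x+w],None,fx=k,fy=k,interpolation=cv2.INTER_CUBIC)
# top: stand 170..260 x 170..240 ; rewinder 350..440 x 145..230
a=crop(t,170,165,100,75,8); cv2.imwrite("pics/c_top_stand.png",a)
b=crop(s,225,115,75,100,6)
c=crop(s,330,200,75,100,6)
cv2.imwrite("pics/c_scene.png",np.hstack([b[:, :400],c[:, :400]]))
cv2.imwrite("pics/c_top_rew.png",crop(t,350,145,100,75,8))
```

```text
(no output)
```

View pics/c_top_stand.png

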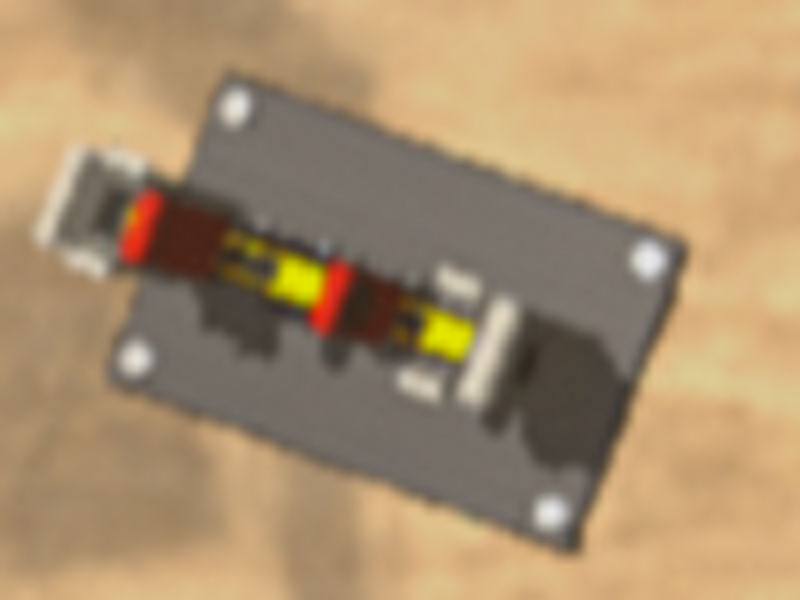

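View pics/c_scene.png

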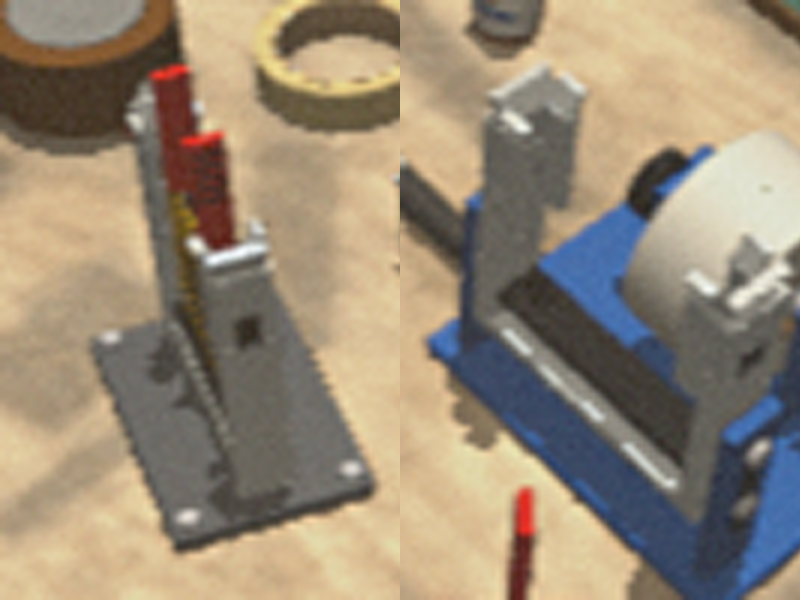

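View pics/c_top_rew.png

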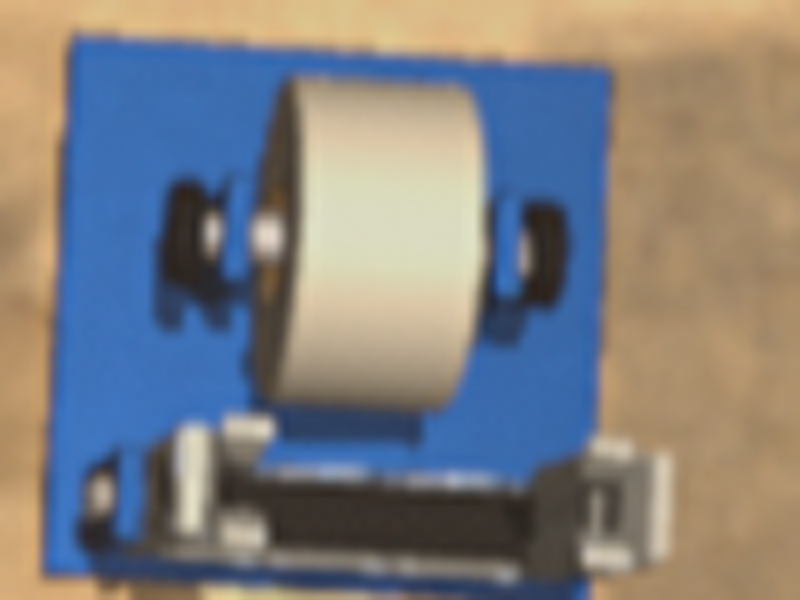

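The crops confirm it: the full-size yellow door with red tabs hangs in the grey stand. Its tab tops are at top crop (143,228) and (333,298), scene crop (170,73) and (203,140). The rewinder jaw tops with their lips are clear in both views. Next I triangulate.

```bash
cat > h.py <<'E'
from bench import camera_model
import numpy as np, cv2
def P(n):
    c=camera_model(n); return c["camera_matrix"]@np.diag([1,-1,-1])@c["camera_from_world"][:3]
PS,PT=P("scene"),P("top")
def tri(s,t):
    X=cv2.triangulatePoints(PS,PT,np.array(s,float).reshape(2,1),np.array(t,float).reshape(2,1))[:,0];X=X[:3]/X[3]
    e=[]
    for M,p in((PS,s),(PT,t)):
        q=M@np.r_[X,1];e.append(q[:2]/q[2]-p)
    return X,np.r_[tuple(e)]
def proj(M,X): q=M@np.r_[X,1]; return q[:2]/q[2]
def onz(M,p,z):
    A=M[:,[0,1]];b=M[:,2]*z+M[:,3]; q=np.linalg.solve(np.c_[A,b],[p[0],p[1],1]); return q[:2]/q[2]
E
python3 - <<'E'
from h import *
np.set_printoptions(precision=4,suppress=True)
f=lambda x,o,k:(np.array(x)+.5)/k-.5+np.array(o)
pts=dict(tabL=((170,73),(143,228)),tabR=((203,140),(333,298)),footL=((95,345),(108,375)),footN=((178,548),(575,550)),footR=((370,490),(688,240)),sbarR=((238,258),(490,350)))
R=dict()
for k,(s,t) in pts.items():
    R[k],e=tri(f(s,(225,115),6),f(t,(170,165),8)); print(k,R[k],e)
pts=dict(lLb=((570,85),(248,430)),lLf=((513,122),(243,530)),barL=((518,82),(195,480)),lRf=((703,288),(607,557)),lRb=((755,245),(612,447)),barR=((762,286),(655,505)))
for k,(s,t) in pts.items():
    s=(s[0]-400,s[1]);R[k],e=tri(f(s,(330,200),6),f(t,(350,145),8)); print(k,R[k],e)
m=(R['tabL']+R['tabR'])/2;d=R['tabL']-R['tabR'];print('door',m,np.degrees(np.arctan2(-d[0],d[1])),np.linalg.norm(d))
c=(R['footL']+R['footR'])/2;d=R['footL']-R['footN'];print('foot',c,np.degrees(np.arctan2(-d[0],d[1])),np.linalg.norm(d))
m=sum(R[k] for k in('lLb','lLf','lRf','lRb'))/4;print('lips',m)
m=(R['barL']+R['barR'])/2;d=R['barL']-R['barR'];print('bars',m,np.degrees(np.arctan2(-d[0],d[1])),np.linalg.norm(d))
c=[f(x,(350,145),8) for x in((70,35),(612,65),(590,580),(42,575))]
print('base',[onz(PT,x,.01) for x in c])
for z in(0.188,0.193): print([onz(PT,f(x,(170,165),8),z) for x in((143,228),(333,298))])
E
```

```text
tabL [0.5402 0.2467 0.1909] [-0.2435  0.0049  0.1616 -0.2179]
tabR [0.5228 0.1995 0.1906] [-0.1098  0.003   0.0712 -0.0952]
footL [0.5132 0.3101 0.0032] [-0.4192  0.0018  0.2595 -0.3575]
footN [0.4611 0.1697 0.0047] [-0.1386  0.0029  0.0806 -0.1088]
footR [0.5528 0.1391 0.0015] [ 0.5594 -0.0339 -0.3412  0.4398]
sbarR [0.5124 0.1681 0.151 ] [-0.1215  0.004   0.0765 -0.1014]
lLb [ 0.5327 -0.1383  0.1737] [-0.1495  0.0192  0.0896 -0.1029]
lLf [ 0.5068 -0.1364  0.1724] [ 0.318  -0.0386 -0.1863  0.2181]
barL [ 0.52   -0.1247  0.1739] [-0.1293  0.0155  0.0771 -0.0896]
lRf [ 0.5012 -0.2292  0.171 ] [-0.1723  0.0252  0.0981 -0.1097]
lRb [ 0.5283 -0.2302  0.1717] [ 0.3686 -0.0589 -0.2137  0.2368]
barR [ 0.5149 -0.242   0.1719] [-0.6249  0.096   0.3599 -0.3949]
door [0.5315 0.2231 0.1907] -20.211040851138822 0.05026092912699675
foot [0.533  0.2246 0.0024] -20.3636092424377 0.14984739681362508
lips [ 0.5173 -0.1835  0.1722]
bars [ 0.5174 -0.1833  0.1729] -2.4648554281627546 0.11740313653273707
base [array([ 0.665, -0.109]), array([ 0.6567, -0.2729]), array([ 0.5012, -0.2634]), array([ 0.502, -0.1  ])]
[array([0.54  , 0.2478]), array([0.5228, 0.2003])]
[array([0.5396, 0.2464]), array([0.5225, 0.1991])]
```

```bash
cat >> h.py <<'E'
from bench import get_obs
def go(x,y,z,yaw):
    """shift cm in current tool axes + turn deg to reach tool with tool-y along door y at 'yaw' deg"""
    o=get_obs(); p=o["tool_pos"]; r=o["ee_rot"]
    from scipy.spatial.transform import Rotation as Ro
    R=Ro.from_euler('xyz',r).as_matrix()
    cur=np.degrees(np.arctan2(-R[0,1],R[1,1]))
    print("t",round(o["time"],2),"pos",np.round(p,4),"yaw",round(cur,2),"tilt",np.round(np.degrees(R[:2,2]),2),"-> shift cm",np.round(R.T@(np.array([x,y,z])-p)*100,2),"turn",round(cur-yaw,2),"F",np.round(o["wrist_force"],1),"w",round(o["width"]*1e3,1))
E
python3 -c "
from h import *
go(.532,.2233,.25,-20.3)"
```

```text
t 0.1 pos [0.2169 0.5049 0.1854] yaw -23.25 tilt [-0.05 -0.1 ] -> shift cm [-40.07 -13.44  -6.44] turn -2.95 F [-0.3 -0.3  0.1] w 94.0
```

Request:
servo_tool:
  targets:
    - [0, 0, -5, 0]
    - [-5, -1.5, -6.4, -0.5]
    - [-11, -3.5, -6.4, -1]
    - [-17, -5.5, -6.4, -2]
    - [-23, -7.5, -6.4, -2.95]
    - [-29, -9.5, -6.4, -2.95]
    - [-35, -11.5, -6.4, -2.95]
    - [-40, -13.4, -6.4, -2.95]
  claw: 0

```text
time: 1.1
tool_pos: [0.5329, 0.2225, 0.2497]
ee_rot: [-3.141, -0.001, 2.787]
wrist_force: [0.0, 0.9, -0.8]
width: 0.094
finger_force: 0.0
```

Request:
servo_tool:
  targets:
    - [0, 0, 0, 0]
    - [0, 0, 0, 0]

```text
time: 1.35
tool_pos: [0.5313, 0.2246, 0.2499]
ee_rot: [-3.141, -0.002, 2.787]
wrist_force: [0.6, -0.4, 0.1]
width: 0.0938
finger_force: 0.0
```

Run:
```python
from h import *
from bench import snapshot
go(.532,.2233,.172,-20.3)
s=snapshot("scene")
cv2.imwrite("pics/s1.png",cv2.resize(s[70:220,190:340],None,fx=4,fy=4,interpolation=cv2.INTER_CUBIC))
```

```text
t 1.35 pos [0.5313 0.2246 0.2499] yaw -20.31 tilt [-0.09  0.02] -> shift cm [-0.13 -0.09  7.79] turn -0.01 F [ 0.6 -0.4  0.1] w 93.8
```

View pics/s1.png

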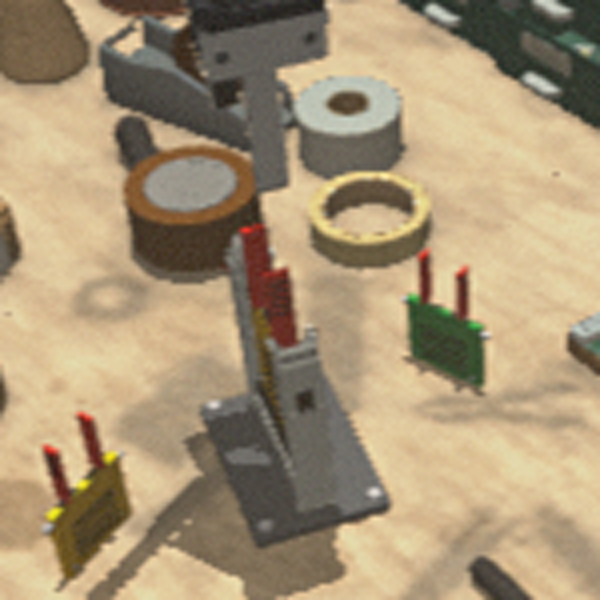

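The gripper stands above the tabs with its near fingertip at crop (272,187), in line with the door. The tab tops (253,230 and 278,272) lie clear beneath it, so I descend.

Request:
servo_tool:
  targets:
    - [-0.1, -0.1, 3, 0]
    - [-0.1, -0.1, 5, 0]
    - [-0.1, -0.1, 6.5, 0]
    - [-0.1, -0.1, 7.5, 0]
    - [-0.1, -0.1, 7.75, 0]
    - [-0.1, -0.1, 7.75, 0]

```text
time: 2.15
tool_pos: [0.5326, 0.2232, 0.1736]
ee_rot: [3.141, 0.001, 2.787]
wrist_force: [-0.3, -0.4, 0.4]
width: 0.0941
finger_force: 0.0
```

Request:
servo_tool:
  targets:
    - [0, 0, 0, 0]
    - [0, 0, 0, 0]
    - [0, 0, 0, 0]
    - [0, 0, 0, 0]
    - [0, 0, 0, 0]
    - [0, 0, 0, 0]
  claw: 255

```text
time: 2.9
tool_pos: [0.5323, 0.223, 0.173]
ee_rot: [3.142, 0.0, 2.787]
wrist_force: [-0.3, 0.7, 0.3]
width: 0.0376
finger_force: 6.2
```

```bash
python3 -c "
from h import *
go(.532,.2233,.172,-20.3);o=get_obs();print(o['finger_force'],o['wrist_torque'])"
```

```text
t 2.9 pos [0.5323 0.223  0.173 ] yaw -20.3 tilt [0. 0.] -> shift cm [0.04 0.02 0.1 ] turn -0.0 F [-0.3  0.7  0.3] w 37.6
6.178367882966995 [-0.06844511  0.01240654  0.0044612 ]
```

Request:
servo_tool:
  targets:
    - [0, 0, 0, 0]
    - [0, 0, 0, 0]
    - [0, 0, 0, 0]
    - [0, 0, 0, 0]

```text
time: 3.4
tool_pos: [0.5323, 0.2231, 0.173]
ee_rot: [3.142, -0.0, 2.787]
wrist_force: [-0.1, 0.3, 0.1]
width: 0.0007
finger_force: 0.0
```

The fingers shut empty, so the tabs escaped. I'll look.

Run:
```python
from bench import snapshot
import cv2,numpy as np
s=snapshot("scene");t=snapshot("top")
a=cv2.resize(s[100:200,220:320],(400,400),interpolation=cv2.INTER_CUBIC)
b=cv2.resize(t[160:240,170:250],(400,400),interpolation=cv2.INTER_CUBIC)
cv2.imwrite("pics/s2.png",np.hstack([a,b]))
```

```text
(no output)
```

View pics/s2.png

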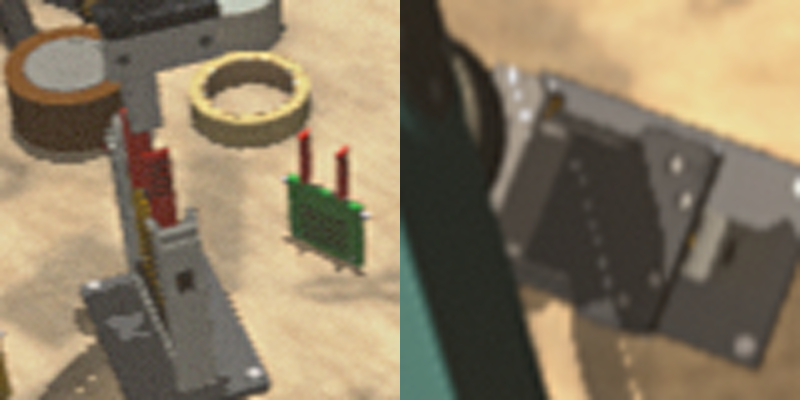

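Run:
```python
from h import *
np.set_printoptions(precision=2,suppress=True)
for n,X in dict(tip=(.5323,.2231,.159),tcp=(.5323,.2231,.173),tabLtop=(.5402,.2467,.191),tabRtop=(.5228,.1995,.191)).items():
    p=proj(PS,X); print(n,p,(p-[220,100])*4)
```

```text
tip [257.03 141.82] [148.11 167.29]
tcp [256.44 137.6 ] [145.78 150.38]
tabLtop [252.66 126.71] [130.65 106.86]
tabRtop [258.28 137.8 ] [153.12 151.19]
```

```bash
python3 - <<'E'
from h import *
np.set_printoptions(precision=2,suppress=True)
u=np.array([.347,.938,0]);v=np.array([.938,-.347,0])
for d in(-.047,-.0595):
  for w in(-.008,.008):
    p=proj(PS,np.array([.5313,.2246,.2359])+d*u+w*v);print(d,w,(p-[190,70])*4)
for d in(-.0125,0):
  for w in(-.008,.008):
    p=proj(PS,np.array([.5323,.2231,.159])+d*u+w*v);q=proj(PS,np.array([.5323,.2231,.191])+d*u+w*v);print(d,w,(p-[220,100])*4,(q-[220,100])*4)
for y in(.025,-.025):
  for w in(-.009,.009):
    p=proj(PS,np.array([.5318,.2231,.191])+y*u+w*v);print('tab',y,w,(p-[220,100])*4)
E
python3 - <<'E'
import cv2
s=cv2.imread('pics/s2.png')[80:240,80:240]
cv2.imwrite('pics/s3.png',cv2.resize(s,None,fx=3.5,fy=3.5,interpolation=cv2.INTER_CUBIC))
E
```

```text
-0.047 -0.008 [261.21 235.22]
-0.047 0.008 [286.59 229.02]
-0.0595 -0.008 [267.18 246.94]
-0.0595 0.008 [292.74 240.64]
-0.0125 -0.008 [141.84 181.45] [136.26 142.26]
-0.0125 0.008 [165.38 175.44] [160.34 136.27]
0 -0.008 [136.39 170.26] [130.73 131.12]
0 0.008 [159.78 164.34] [154.65 125.22]
tab 0.025 -0.009 [117.82 110.02]
tab 0.025 0.009 [144.38 103.57]
tab -0.025 -0.009 [139.72 154.3 ]
tab -0.025 0.009 [167.   147.45]
```

View pics/s3.png

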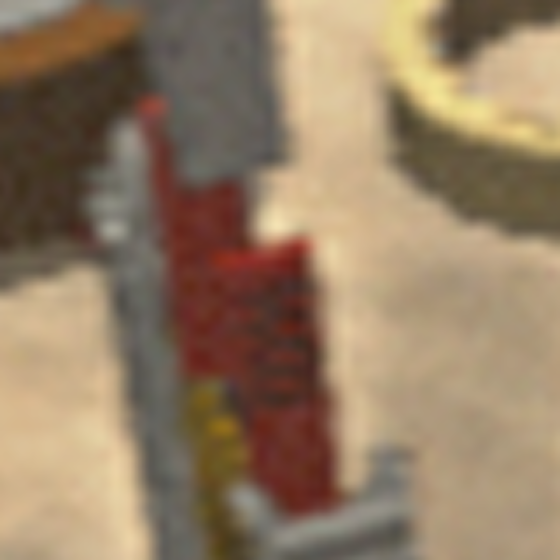

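The fingers never met the tabs: in the scene view their tips sit about 36 mm higher than the reported pose implies. I'll check this for consistency before going lower.

Run:
```python
from h import *
import bench
np.set_printoptions(precision=2,suppress=True)
print([k for k in dir(bench) if not k.startswith('_')], {k:v for k,v in vars(bench).items() if isinstance(v,(int,float)) and not k.startswith('_')})
u=np.array([.394,.919,0])
for d in(-.053,0,.053):
  for z in(.171,.207):
    print(d,z,proj(PS,np.array([.2169,.5049,z])+d*u),proj(PT,np.array([.2169,.5049,z])+d*u))
s=cv2.imread('pics/scene0.png')
cv2.imwrite('pics/s4.png',cv2.resize(s[40:160,20:180],None,fx=5,fy=5,interpolation=cv2.INTER_CUBIC))
```

```text
['IKError', 'camera_model', 'close_job', 'get_obs', 'snapshot', 'tip_reach'] {'tip_reach': 0.014}
-0.053 0.171 [ 93.64 152.83] [ 77.02 369.28]
-0.053 0.207 [ 87.79 141.58] [ 66.67 375.16]
0 0.171 [ 94.05 140.38] [ 52.57 358.17]
0 0.207 [ 88.41 129.19] [ 41.18 363.55]
0.053 0.171 [ 94.44 128.72] [ 28.21 347.09]
0.053 0.207 [ 88.99 117.61] [ 15.79 351.99]
```

View pics/s4.png

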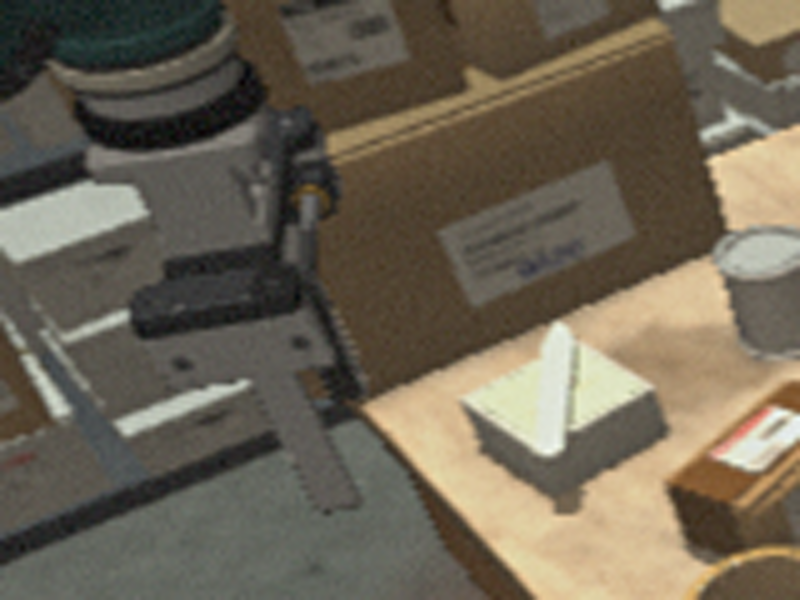

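In the start picture the near fingertip is at scene (87,141). That matches a tip at z = 0.207, where the reported pose gives 0.171. Both sightings therefore agree that the true tips stand about 36 mm higher than reported. I'll raise, open, check the height once more and then descend by the seen height.

Request:
servo_tool:
  targets:
    - [0, 0, -1.5, 0]
    - [0, 0, -3, 0]
    - [0, 0, -3, 0]

```text
time: 3.88
tool_pos: [0.5336, 0.2234, 0.206]
ee_rot: [3.138, 0.004, 2.787]
wrist_force: [0.3, 0.3, 0.6]
width: 0.0004
finger_force: 0.0
```

Request:
servo_tool:
  targets:
    - [0, 0, 0, 0]
    - [0, 0, 0, 0]
    - [0, 0, 0, 0]
    - [0, 0, 0, 0]
    - [0, 0, 0, 0]
    - [0, 0, 0, 0]
    - [0, 0, 0, 0]
    - [0, 0, 0, 0]
  claw: 0

```text
time: 4.88
tool_pos: [0.5323, 0.2231, 0.203]
ee_rot: [3.142, 0.0, 2.787]
wrist_force: [0.2, -0.8, -0.2]
width: 0.0771
finger_force: 0.0
```

Run:
```python
from h import *
from bench import snapshot
np.set_printoptions(precision=2,suppress=True)
go(.532,.2233,.140,-20.3)
# refine tip height: finger bottom edge s1 crop corners (258,190),(288,184) -> centre
u=np.array([.347,.938,0])
for z in(.266,.270,.274,.278):
  print(z,[(proj(PS,np.array([.5313,.2246,z])+d*u)-[190,70])*4 for d in(-.047,-.0595)])
s=snapshot("scene"); cv2.imwrite("pics/s5full.png",s)
# column profile along finger: gray level rows at tip column
g=cv2.cvtColor(s,cv2.COLOR_BGR2GRAY)
print(g[104:140:1,250:268:2])
p=get_obs()["tool_pos"]
for dz in(.014,-.018,-.022,-.026): print(dz,proj(PS,p-[0,0,dz]-.0595*u),proj(PS,p-[0,0,dz]-.047*u))
```

```text
t 4.88 pos [0.53 0.22 0.2 ] yaw -20.3 tilt [0. 0.] -> shift cm [0.04 0.01 6.3 ] turn 0.0 F [ 0.2 -0.8 -0.2] w 77.1
0.266 [array([268.54, 190.87]), array([274.69, 202.46])]
0.27 [array([267.81, 185.24]), array([273.97, 196.83])]
0.274 [array([267.07, 179.59]), array([273.24, 191.16])]
0.278 [array([266.33, 173.9 ]), array([272.51, 185.46])]
[[ 87 100  99  96  94  96  91  97  95]
 [ 99 100  94 102  94  98 115 118  92]
 [ 94  97  95  96  94  96 185 142  90]
 [ 95  98  95  92  93  96 190 141  91]
 [ 66  81 100  98  99  94 175 146  92]
 [ 49  64  96  96  97  97 176 148  84]
 [ 46  53  95  95  96  94 176 178  88]
 [ 50  53  99  93  99  90 176 184  93]
 [ 37  56  91  96 100  95 176 191 136]
 [ 46  60  92 101  94  89 168 192 178]
 [ 73  95  90  98  94  91 169 200 190]
 [ 93 104  91  95  97  92 168 205 198]
 [100 102 100  99  95  91 165 211 207]
 [ 98  97  88  96  96  96 142 207 207]
 [ 99  94  81  96 100  94 116 205 203]
 [103  82  80  95  97  94 123 208 206]
 [100  65  69  99  98  97 127 205 207]
 [ 79  54  68  96 100  97 117 205 203]
 [ 54  48  71  98  97  98 113 198 197]
 [ 51  53  67 100 100  94 100 197 184]
 [ 53  52  64  98  91  94 103 203 176]
 [ 51  51  64  98  97  95  94 181 184]
 [ 60  74  90  97  96  99  93 186 181]
 [ 90 109  83  95  99  98  95 173 187]
 [ 89  68  67  96  97  97  96 176 186]
 [ 86  61  66  90  96 100  94 170 185]
 [107  63  63  87  98  90  89 158 177]
 [100  50  59  82  89 116 156 183 176]
 [ 99  55  56  72 149 186 188 182 183]
 [100  59  65  59 132 191 191 185 177]
 [105  63  65  57 138 197 191 185 180]
 [106  54  61  58 162 208 186 189 183]
 [ 96  63  66  62 165 193 182 190 183]
 [ 88  57  66  61 116 103 162 195 184]
 [101  68  64  76  81  66 158 200 183]
 [105  61  63  65  66  49 132 195 182]]
0.014 [262.65 146.25] [261.16 143.31]
-0.018 [261.35 135.99] [259.84 133.06]
-0.022 [261.18 134.67] [259.67 131.74]
-0.026 [261.01 133.34] [259.5  130.42]
```

The re-check puts the true tips 40 mm above the reported ones, so I aim for a tip at z ≈ 0.160, which is a reported TCP z of about 0.134.

Request:
servo_tool:
  targets:
    - [0, 0, 0, 0]
    - [0, 0, 0, 0]
    - [0, 0, 2, 0]
    - [0, 0, 4, 0]
    - [0, 0, 5.5, 0]
    - [0, 0, 6.5, 0]
    - [0, 0, 6.9, 0]
    - [0, 0, 6.9, 0]

```text
time: 5.92
tool_pos: [0.5325, 0.2231, 0.1342]
ee_rot: [3.141, 0.0, 2.787]
wrist_force: [-0.0, -0.7, -0.5]
width: 0.0943
finger_force: 0.0
```

Run:
```python
from h import *
from bench import snapshot
go(.532,.2233,.134,-20.3)
s=snapshot("scene")
g=cv2.cvtColor(s,cv2.COLOR_BGR2GRAY)
print(g[136:164,252:276:2])
u=np.array([.347,.938,0]);p=get_obs()["tool_pos"]
for dz in(-.022,-.026):print(dz,proj(PS,p-[0,0,dz]-.0595*u),proj(PS,p-[0,0,dz]-.047*u))
print(proj(PS,np.array([.5124,.1681,.155])))
```

```text
t 5.92 pos [0.5325 0.2231 0.1342] yaw -20.3 tilt [0.02 0.01] -> shift cm [0.05 0.   0.02] turn 0.0 F [-0.  -0.7 -0.5] w 94.3
[[ 56  64  69  95  99  99  99 158 183 178 172 166]
 [ 59  57  60  94  98  98  99 163 181 176 175 175]
 [ 59  65  77  95 100 101  98 163 172 170 164 174]
 [ 67  68  70  99  96  98  94 158 170 157 151 158]
 [ 67  64  67  89  96  99  98 154 162 148 153 153]
 [ 67  64  60  84  97 101  99 144 158 152 154 154]
 [ 64  66  61  86 104  98  95 142 165 153 156 154]
 [ 72  60  56  72 100  99  97 123 166 162 159 157]
 [ 72  61  62  81  97  98 100 129 171 167 165 161]
 [ 96  59  66  73 101  99  97 121 172 168 168 160]
 [ 98  65  63  74 105  98 101 118 169 165 162 162]
 [ 97  82  69  73 106  96  98 122 165 162 163 163]
 [ 93  93  54  63 100 100  96 108 164 156 163 165]
 [ 94  84  69  65 101  97  99 103 164 161 155 158]
 [ 91  88  82  65  99 100  99 101 166 156 150 154]
 [100  85  84  65  92 100  95 102 157 155 155 148]
 [105  90  95  69  87  99 101 100 115 155 153 151]
 [107  87  83  62  95 101  98  95 130 161 160 156]
 [ 95  78 102  78  94  95  88  99 121 157 164 161]
 [101  79 118 116  81  72  89 122 132 160 159 155]
 [103  87  96 126  75  88 122 146 137 157 161 158]
 [101  87  75 120 117 142 144 123  94 161 158 156]
 [ 98  97  62  94 145 124 102  86  87 156 149 154]
 [ 99  93  59  98 103  95  90 103 121 152 155 154]
 [ 96  97  67  95  93 101 120 130 115 136 156 151]
 [102 102  60  84 120 133 122 107 100 132 156 152]
 [102 100  76  75 111 107 100  97 100 123 163 156]
 [100  97  62  79 100  95 100  99 100 108 167 156]]
-0.022 [263.99584436 156.11657046] [262.53402924 153.16722422]
-0.026 [263.84422941 154.91525273] [262.37951205 151.96689279]
[263.98538829 156.38787983]
```

Request:
servo_tool:
  targets:
    - [0, 0, 0, 0]
    - [0, 0, 0, 0]
    - [0, 0, 0, 0]
    - [0, 0, 0, 0]
    - [0, 0, 0, 0]
    - [0, 0, 0, 0]
    - [0, 0, 0, 0]
    - [0, 0, 0, 0]
  claw: 255

```text
time: 6.98
tool_pos: [0.5323, 0.223, 0.134]
ee_rot: [3.142, 0.0, 2.787]
wrist_force: [-0.7, -0.4, 0.9]
width: 0.032
finger_force: 30.0
```

Request:
servo_tool:
  targets:
    - [0, 0, 0, 0]
    - [0, 0, 0, 0]
    - [0, 0, 0, 0]

```text
time: 7.35
tool_pos: [0.5323, 0.223, 0.134]
ee_rot: [3.142, -0.0, 2.787]
wrist_force: [1.0, -0.8, 0.7]
width: 0.0315
finger_force: 30.0
```

Gripped at the stops with 30 N. I'll lift gently and watch the force.

Request:
servo_tool:
  targets:
    - [0, 0, -0.3, 0]
    - [0, 0, -0.6, 0]
    - [0, 0, -1.0, 0]
    - [0, 0, -1.5, 0]

```text
time: 7.85
tool_pos: [0.5321, 0.223, 0.1489]
ee_rot: [-3.141, -0.001, 2.787]
wrist_force: [-0.1, 0.0, -3.3]
width: 0.0319
finger_force: 30.0
```

Request:
servo_tool:
  targets:
    - [0, 0, -1.5, 0]
    - [0, 0, -4, 0]
    - [0, 0, -7, 0]
    - [0, 0, -10, 0]
    - [0, 0, -13, 0]
    - [0, 0, -15, 0]
    - [0, 0, -15.5, 0]
    - [0, 0, -15.5, 0]

```text
time: 8.85
tool_pos: [0.5324, 0.2231, 0.3042]
ee_rot: [3.141, 0.0, 2.787]
wrist_force: [0.3, 0.1, -2.6]
width: 0.0322
finger_force: 30.0
```

```bash
python3 -c "
from h import *
go(.5176,-.1835,.304,-3.1)"
```

```text
t 8.85 pos [0.5324 0.2231 0.3042] yaw -20.3 tilt [0.03 0.02] -> shift cm [-1.272e+01 -3.864e+01  1.000e-02] turn -17.2 F [ 0.3  0.1 -2.6] w 32.2
```

Request:
servo_tool:
  targets:
    - [-0.7, -2, 0, 0]
    - [-2.2, -6.7, 0, -2]
    - [-3.9, -11.8, 0, -5]
    - [-5.6, -17, 0, -8]
    - [-7.3, -22, 0, -11]
    - [-9, -27.3, 0, -14]
    - [-10.7, -32.5, 0, -16]
    - [-11.9, -36.2, 0, -17.2]

```text
time: 9.85
tool_pos: [0.5166, -0.1611, 0.3027]
ee_rot: [-3.142, -0.002, 3.085]
wrist_force: [-0.2, 0.8, -3.1]
width: 0.0318
finger_force: 30.0
```

Request:
servo_tool:
  targets:
    - [-0.15, -1.5, 0, 0]
    - [-0.15, -2.0, 0, 0]
    - [-0.15, -2.0, 0, 0]

```text
time: 10.22
tool_pos: [0.5186, -0.1771, 0.3038]
ee_rot: [3.141, -0.0, 3.088]
wrist_force: [0.1, -0.2, -3.4]
width: 0.0322
finger_force: 30.0
```

Run:
```python
from h import *
from bench import snapshot
go(.5176,-.1835,.304,-3.1)
s=snapshot("scene");t=snapshot("top")
cv2.imwrite("pics/s6.png",s);cv2.imwrite("pics/t6.png",t)
a=cv2.resize(s[100:300,300:460],(480,600),interpolation=cv2.INTER_CUBIC)
b=cv2.resize(t[140:240,350:450],(320,320),interpolation=cv2.INTER_CUBIC)
c=np.zeros((600,800,3),np.uint8);c[:,:480]=a;c[:320,480:]=b
cv2.imwrite("pics/v6.png",c)
```

```text
t 10.22 pos [ 0.5186 -0.1771  0.3038] yaw -3.06 tilt [-0.02  0.05] -> shift cm [ 0.07 -0.64 -0.02] turn 0.04 F [ 0.1 -0.2 -3.4] w 32.2
```

View pics/v6.png

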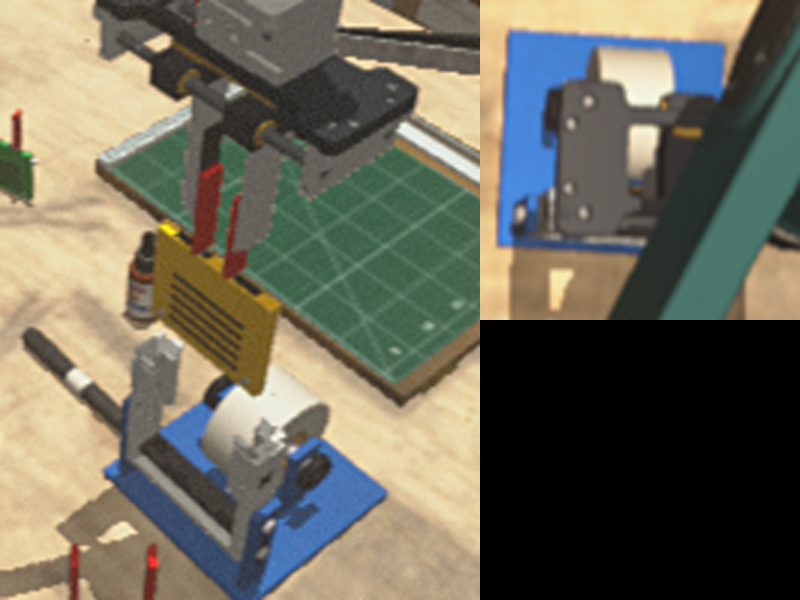

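The door hangs upright and straight over the rewinder with its slotted face to the front. Its lower corners are near crop (157,315) and (266,393), and the jaws are beneath at (155,345) and (260,435). I'll check those corners against the model.

Run:
```python
from h import *
np.set_printoptions(precision=1,suppress=True)
a=np.radians(-3.06);u=np.array([-np.sin(a),np.cos(a),0]);v=np.array([np.cos(a),np.sin(a),0])
c=np.array([.5186,-.1771,0])
for zb in(.205,.21,.215):
  print(zb,[(proj(PS,c+y*u-.005*v+np.array([0,0,zb+h]))-[300,100])*3 for y,h in((.05,0),(-.05,0),(.05,.085),(-.05,.085))])
# yellow mask polygon, scene
s=cv2.imread("pics/s6.png");h=cv2.cvtColor(s,cv2.COLOR_BGR2HSV)
m=cv2.inRange(h,(20,120,60),(32,255,255));m[:,:345]=0;m[:,400:]=0;m[:165]=0;m[240:]=0
m=cv2.morphologyEx(m,cv2.MORPH_CLOSE,np.ones((5,5)))
k=max(cv2.findContours(m,0,2)[0],key=cv2.contourArea)
print(((cv2.approxPolyDP(k,2,True)[:,0]-[300,100])*3).tolist())
```

```text
0.205 [array([148.4, 314.8]), array([252.4, 401.3]), array([155.7, 226.3]), array([268.9, 313.6])]
0.21 [array([148.8, 310. ]), array([253.3, 396.5]), array([156.2, 220.7]), array([270., 308.])]
0.215 [array([149.2, 305.1]), array([254.2, 391.7]), array([156.6, 215. ]), array([271. , 302.3])]
[[159, 222], [153, 312], [231, 378], [258, 390], [279, 303], [222, 279], [216, 255], [189, 255], [177, 228]]
```

Request:
servo_tool:
  targets:
    - [0.1, -0.4, 1, 0]
    - [0.1, -0.6, 2, 0]
    - [0.1, -0.6, 2.5, 0]
    - [0.1, -0.6, 2.7, 0]
    - [0.1, -0.6, 2.7, 0]

```text
time: 10.95
tool_pos: [0.5174, -0.1837, 0.2769]
ee_rot: [3.141, -0.0, 3.088]
wrist_force: [0.0, -0.3, -3.1]
width: 0.0326
finger_force: 30.0
```

Run:
```python
from h import *
from bench import snapshot
np.set_printoptions(precision=1,suppress=True)
go(.517,-.183,.274,-3.1)
s=snapshot("scene");cv2.imwrite("pics/s7.png",s)
o=get_obs();p=o["tool_pos"]
a=np.radians(-3.1);u=np.array([-np.sin(a),np.cos(a),0]);v=np.array([np.cos(a),np.sin(a),0])
c=np.array([p[0],p[1],p[2]-.094])
print([proj(PS,c+y*u-.005*v+np.array([0,0,h])) for y,h in((.05,0),(-.05,0),(.05,.085),(-.05,.085))])
print([proj(PS,c+y*u+.005*v+np.array([0,0,h])) for y,h in((.05,0),(-.05,0),(.05,.085),(-.05,.085))])
h=cv2.cvtColor(s,cv2.COLOR_BGR2HSV)
m=cv2.inRange(h,(20,120,50),(32,255,255));m[:,:345]=0;m[:,402:]=0;m[:165]=0;m[252:]=0
m=cv2.morphologyEx(m,cv2.MORPH_CLOSE,np.ones((5,5)))
k=max(cv2.findContours(m,0,2)[0],key=cv2.contourArea)
print(cv2.approxPolyDP(k,1.2,True)[:,0].tolist())
for r in range(195,242,3):
  c=np.where(m[r])[0];print(r,c.min() if len(c) else 0,c.max() if len(c) else 0,end='; ')
```

```text
t 10.95 pos [ 0.5 -0.2  0.3] yaw -3.1 tilt [-0.  0.] -> shift cm [0.1 0.1 0.3] turn 0.0 F [ 0.  -0.3 -3.1] w 32.6
[array([350.8, 213.8]), array([385. , 242.8]), array([353.3, 185.4]), array([390.5, 214.8])]
[array([354.2, 211.6]), array([388.5, 240.2]), array([357. , 183.1]), array([394.3, 212.2])]
[[355, 186], [353, 193], [352, 214], [386, 242], [392, 213], [387, 209], [383, 209], [378, 205], [375, 205], [374, 198], [364, 197], [360, 188]]
195 353 363; 198 353 374; 201 353 374; 204 353 374; 207 352 380; 210 352 389; 213 352 392; 216 354 392; 219 358 391; 222 362 391; 225 364 390; 228 368 389; 231 371 389; 234 376 388; 237 380 388; 240 384 386;
```

The door outline matches the model to within a pixel and the pose agrees with the jaw centre. I'll lower it step by step and watch the force.

Request:
servo_tool:
  targets:
    - [0, 0, 0.5, 0]
    - [0, 0, 1, 0]
    - [0, 0, 1.5, 0]
    - [0, 0, 2, 0]

```text
time: 11.5
tool_pos: [0.5174, -0.1837, 0.2564]
ee_rot: [3.141, -0.0, 3.087]
wrist_force: [-0.1, 0.7, -3.2]
width: 0.0321
finger_force: 30.0
```

Request:
servo_tool:
  targets:
    - [0, 0, 0.5, 0]
    - [0, 0, 1, 0]
    - [0, 0, 1.5, 0]
    - [0, 0, 2, 0]

```text
time: 12.0
tool_pos: [0.5174, -0.1837, 0.2366]
ee_rot: [3.141, 0.0, 3.087]
wrist_force: [0.9, 0.7, -2.9]
width: 0.032
finger_force: 30.0
```

Request:
servo_tool:
  targets:
    - [0, 0, 0.5, 0]
    - [0, 0, 1, 0]
    - [0, 0, 1.5, 0]
    - [0, 0, 2, 0]
    - [0, 0, 2.5, 0]
    - [0, 0, 3, 0]

```text
time: 12.75
tool_pos: [0.5175, -0.1837, 0.2066]
ee_rot: [3.141, 0.0, 3.087]
wrist_force: [-0.6, -0.0, -2.5]
width: 0.0318
finger_force: 30.0
```

Request:
servo_tool:
  targets:
    - [0, 0, 0.5, 0]
    - [0, 0, 1, 0]
    - [0, 0, 1.5, 0]
    - [0, 0, 2, 0]
    - [0, 0, 2.5, 0]
    - [0, 0, 2.8, 0]

```text
time: 13.5
tool_pos: [0.5173, -0.1837, 0.1785]
ee_rot: [3.141, -0.0, 3.087]
wrist_force: [-0.3, -0.1, -2.5]
width: 0.032
finger_force: 30.0
```

Still free. Now slow steps towards the seal.

Request:
servo_tool:
  targets:
    - [0, 0, 0.2, 0]
    - [0, 0, 0.4, 0]
    - [0, 0, 0.6, 0]
    - [0, 0, 0.8, 0]
    - [0, 0, 1.0, 0]
    - [0, 0, 1.2, 0]

```text
time: 14.25
tool_pos: [0.5175, -0.1837, 0.1668]
ee_rot: [3.142, 0.0, 3.088]
wrist_force: [0.5, 0.5, -3.7]
width: 0.0321
finger_force: 30.0
```

Request:
servo_tool:
  targets:
    - [0, 0, 0.1, 0]
    - [0, 0, 0.2, 0]
    - [0, 0, 0.3, 0]
    - [0, 0, 0.4, 0]

```text
time: 14.75
tool_pos: [0.5175, -0.1837, 0.1629]
ee_rot: [3.142, 0.0, 3.087]
wrist_force: [1.4, 1.1, -2.5]
width: 0.0323
finger_force: 30.0
```

Request:
servo_tool:
  targets:
    - [0, 0, 0.1, 0]
    - [0, 0, 0.2, 0]
    - [0, 0, 0.3, 0]
    - [0, 0, 0.3, 0]

```text
time: 15.25
tool_pos: [0.5175, -0.1838, 0.1602]
ee_rot: [-3.142, 0.0, 3.087]
wrist_force: [-0.1, -0.4, -1.9]
width: 0.0318
finger_force: 30.0
```

Request:
servo_tool:
  targets:
    - [0, 0, 0.1, 0]
    - [0, 0, 0.2, 0]
    - [0, 0, 0.2, 0]

```text
time: 15.62
tool_pos: [0.5176, -0.1838, 0.1584]
ee_rot: [-3.141, 0.001, 3.087]
wrist_force: [-0.6, -0.3, 0.4]
width: 0.0321
finger_force: 30.0
```

The seal contact began at about z = 0.161 and now carries roughly 3 N. Pressing on to about 6 N means a reading near +3.2.

Request:
servo_tool:
  targets:
    - [0, 0, 0.1, 0]
    - [0, 0, 0.2, 0]
    - [0, 0, 0.2, 0]

```text
time: 16.0
tool_pos: [0.5177, -0.1839, 0.1565]
ee_rot: [-3.141, 0.001, 3.087]
wrist_force: [-0.4, -0.6, 2.6]
width: 0.032
finger_force: 30.0
```

Request:
servo_tool:
  targets:
    - [0, 0, 0, 0]

```text
time: 16.12
tool_pos: [0.5177, -0.1838, 0.1564]
ee_rot: [-3.141, 0.001, 3.087]
wrist_force: [-0.5, -0.8, 2.6]
width: 0.0318
finger_force: 30.0
```

Request:
servo_tool:
  targets:
    - [0, 0, 0, 0]

```text
time: 16.25
tool_pos: [0.5176, -0.1838, 0.1563]
ee_rot: [-3.141, 0.001, 3.087]
wrist_force: [-0.5, -0.3, 3.4]
width: 0.0319
finger_force: 30.0
```

The force reads 5.7 N. I open to about 45 mm: pads still loaded there means the pins are in the holes, unloaded pads mean they are stuck on the jaw walls.

Request:
servo_tool:
  targets:
    - [0, 0, 0, 0]
    - [0, 0, 0, 0]
    - [0, 0, 0, 0]
    - [0, 0, 0, 0]
  claw: 133

```text
time: 16.75
tool_pos: [0.5175, -0.1837, 0.156]
ee_rot: [3.142, 0.0, 3.087]
wrist_force: [-0.2, -1.0, 2.3]
width: 0.0448
finger_force: 5.0
```

Pad force is still 5 N at 45 mm, so the pins are past the walls and in the holes. I'll open to 52 mm and check again, then open fully.

Request:
servo_tool:
  targets:
    - [0, 0, 0, 0]
    - [0, 0, 0, 0]
    - [0, 0, 0, 0]
  claw: 114

```text
time: 17.12
tool_pos: [0.5175, -0.1837, 0.156]
ee_rot: [3.142, 0.0, 3.087]
wrist_force: [0.4, -0.5, 3.0]
width: 0.052
finger_force: 3.8
```

Request:
servo_tool:
  targets:
    - [0, 0, 0, 0]
    - [0, 0, 0, 0]
    - [0, 0, 0, 0]
    - [0, 0, 0, 0]
    - [0, 0, 0, 0]
    - [0, 0, 0, 0]
  claw: 20

```text
time: 17.88
tool_pos: [0.5174, -0.1837, 0.1559]
ee_rot: [3.141, -0.0, 3.087]
wrist_force: [0.2, -0.2, 0.8]
width: 0.0866
finger_force: 0.0
```

Request:
servo_tool:
  targets:
    - [0, 0, -0.5, 0]
    - [0, 0, -2, 0]
    - [0, 0, -5, 0]
    - [0, 0, -9, 0]
    - [0, 0, -13, 0]
    - [-2, 5, -13, 0]
    - [-4, 11, -13, 0]
    - [-4, 16, -13, 0]

```text
time: 18.88
tool_pos: [0.567, -0.0244, 0.2868]
ee_rot: [3.141, 0.001, 3.088]
wrist_force: [-0.4, -0.2, -0.4]
width: 0.0865
finger_force: 0.0
```

Request:
servo_tool:
  targets:
    - [0, 4, 0, 0]
    - [0, 8, 0, 0]
    - [0, 8, 0, 0]
    - [0, 8, 0, 0]

```text
time: 19.38
tool_pos: [0.5705, 0.0532, 0.2869]
ee_rot: [-3.141, 0.001, 3.087]
wrist_force: [0.1, 0.4, 0.1]
width: 0.0865
finger_force: 0.0
```

Run:
```python
from h import *
from bench import snapshot
np.set_printoptions(precision=4,suppress=True)
s,t=snapshot("scene"),snapshot("top")
cv2.imwrite("pics/s9.png",s);cv2.imwrite("pics/t9.png",t)
a=np.radians(-3.1);u=np.array([-np.sin(a),np.cos(a),0]);c=np.array([.5175,-.1837,.156-.094+.153])
print('pred',[(proj(PS,c+y*u),proj(PT,c+y*u)) for y in(.025,-.025)])
for im,b,n in((s,(150,275,335,420),'s'),(t,(150,240,340,450),'t')):
    r=im[b[0]:b[1],b[2]:b[3]];h=cv2.cvtColor(r,cv2.COLOR_BGR2HSV)
    m=(((h[...,0]<8)|(h[...,0]>172))&(h[...,1]>170)&(h[...,2]>140)).astype(np.uint8)
    _,_,st,ce=cv2.connectedComponentsWithStats(m)
    for q,e in zip(st[1:],ce[1:]):
        if q[4]>3: print(n,q[4],e+[b[2],b[0]],q[:4])
# bystanders: compare start vs now
for n,im,boxes in(("scene",s,dict(bottle=(175,210,338,360),tape=(232,260,273,303),marker=(205,235,303,330),)),):
    o=cv2.imread("pics/scene0.png")
    for k,(r0,r1,c0,c1) in boxes.items(): print(k,cv2.absdiff(o,im)[r0:r1,c0:c1].mean())
print(get_obs()["tool_pos"],get_obs()["time"])
```

```text
pred [(array([361.8439, 209.4237]), array([394.4274, 203.7431])), (array([379.4846, 223.9119]), array([420.3214, 205.2627]))]
s 13 [361.6923 210.4615] [24 59  6  4]
s 17 [379.1176 225.    ] [41 73  7  5]
t 27 [393.5926 204.4074] [52 50  4 10]
t 26 [419.2308 205.5   ] [78 52  4  9]
bottle 3.9606060606060605
tape 21.452380952380953
marker 33.493004115226334
[0.5704 0.0525 0.2865] 19.475
```

The tab tops stand where predicted, 50 mm apart, so the pins are fully out. The tape and marker differences are probably the arm's shadow; I'll check by matching against the first picture.

Run:
```python
import cv2
for n,b in(("scene",dict(tape=(234,258,275,301),marker=(206,236,304,332))),("top",dict(tape=(228,260,298,328),marker=(186,206,288,350)))):
    o=cv2.imread(f"pics/{n}0.png",0);s=cv2.imread(f"pics/{n[0]}9.png",0)
    for k,(a,z,c,d) in b.items():
        r=cv2.matchTemplate(s[a-12:z+12,c-12:d+12],o[a:z,c:d],5);_,v,_,l=cv2.minMaxLoc(r);print(n,k,round(v,2),(l[0]-12,l[1]-12))
```

```text
scene tape 0.87 (0, 0)
scene marker 0.69 (0, 0)
top tape 0.62 (1, 0)
top marker 0.57 (0, 0)
```

Nothing has moved. Handing in.

```bash
python3 -c "
from bench import *
print(close_job())"
```

```text
the job is handed in; nothing more can be done
None
```

The guard door is seated on the rewinder with both pins sprung home in the jaws (about 6 N on the seal, no forcing), the bystanders haven't moved, and the job was handed in at about 19.5 s; the first squeeze closed on air above the tabs (fingertips about 40 mm higher than the reported pose implies) and was redone.

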